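# Spring check of a tilting plate nest

### The arm

A 6-joint arm with a two-finger parallel gripper is mounted at the origin on a cart in front of the work surface, level with it; the furniture and walls round the work are solid. World frame = base frame: x ahead of the robot, y to its left, z up, the work surface at z = 0. Lengths are in m, angles in rad, forces in N, time in s.
With the tool pointing down it reaches from about 0.325 to 0.775 m from the base axis. Payload 9.3 kg.
Tool frame: the origin (TCP) lies where the fingers leave the gripper's body, on its centre line; the fingertips stand 73 mm ahead of it and the grasp point (between the pads) lies 54 mm ahead of it; x points along the fingers, y is the direction in which the jaws open and shut, and the axes are right-handed (so a half turn about x gives the same grasp; the last joint's range is limited). The gripper opens to 85 mm and grips with 20 to 120 N. Pads are 22 mm wide; open, the fingers measure 114 mm over their backs; the gripper's body (76 mm by 85 mm) begins 54 mm behind the grasp point. The pads swing forward as they close: fully open they stand 13 mm farther back than shut.
Start: joints at [-1.29, 0.259, 0.021, 1.334, 0, 1.418], TCP at [0.231, -0.499, 0.304] pointing down, gripper open.
Joint ranges: [-3.04, 3.04], [-0.91, 1.82], [-1.04, 1.36], [-1.92, 1.95], [-1.52, 1.45], [-3.14, 3.14]. Speed limits (rad/s): [2.22, 2.22, 2.79, 3.14, 3.14, 3.14].

### API

Orientations are given as a unit quaternion [x, y, z, w].
In Python, from plant import * gives the robot as it stands. Calls block until the motion is done:
- goto(position, orientation): joint-space move of the TCP to a pose.
- move_l(position, rot=None, rate=0.15): straight line of the TCP; rot=None keeps the orientation; rate is the mean speed in m/s.
- move_joints(angles): joint-space move.
- move_gripper(opening, grasp_force=None): opening from 0.0 (shut) to 1.0 (fully open); grasp_force is the grip in N (None keeps the last); returns when the fingers have stopped.
- sleep(seconds).
- ik(position, orientation): joint angles nearest the present ones, or None.
- get_image(name): name is "scene" or "top" or "wrist"; returns a dict with "pixels" (384x512x3 uint8, red, green, blue), "fx", "fy", "cx", "cy" (pixels), "pose" (4x4, takes a point from camera to world coordinates); the wrist camera has in their place "T_tool_cam" (4x4, takes a point from camera to tool coordinates, whose origin is the TCP and whose axes are the tool frame's). Camera axes: x right, y up, looking along -z (the intrinsics and any distortion apply to the point x, -y, -z); pixel columns grow to the right and rows downward; lengths in m; the calibration is good to about 2 mm. A picture is of the moment at which its call begins: read the wrist's pose just before it. There is no depth.
A pose or a line that the arm cannot do raises MotionError and nothing moves.
- job_done(): hands the job in, once; it reports no verdict.
Readings, each from a call of its own:
- get_time_s(): time.
- get_joints(): joint angles.
- get_qvel(): joint speeds.
- get_effort(): joint torques, N m.
- get_position(): TCP position.
- get_tcp_rot(): TCP orientation.
- get_force(): force on the tool from outside, world axes, zero at the start.
- get_wrist_torque(): the same for the moment, N m.
- get_opening(): opening from 0.0 (shut) to 1.0 (fully open).
Only numpy, scipy, OpenCV 4.12 (cv2) and the standard library are available. Lean on these libraries where they do the work, as an engineer would, in place of code of your own. Each camera call takes 0.05 s, during which the arm holds its last target. There are 200 camera calls.

### The job

Check the springs of the tilting plate nest by pushing with the fingertips only: press the blue pad down until the blue pointer stands at the blue rider on its scale, without pushing past the rider, keep it there for about a second and release it so that the corner springs back fully; then do the same with the orange pad and its orange rider. Press one corner at a time, leave the well plate lying in the nest, do not lift or shift the mount, and leave everything else where it stands.

Things in the scene. Friction and masses are not known exactly. Their poses are not given: they have to be found in the camera images.
- mount: loose, heavy (2.5 kg) tilt mount standing on the bench: aluminium base 195 (x) by 310 (y) by 12 mm carrying a sprung tilt plate. Origin: on the base's underside; x points away from the robot, y to the blue side, z up. Press pads at x -75 mm, y +70 (blue) and -70 mm (orange); the plate's pivot at x +75 mm. Slides or tips if pushed sideways.
- nest (a point): centre of the nest floor on the top of the dark steel tilt plate (170 x 172 x 8 mm), 64 mm above the bench at rest; moves with the plate, which stands on one pivot at its back and a spring under each front corner
- well_plate_center (a point): centre of the loose white-clear 96-position plate, 85 x 128 x 15 mm, lying in low lips in the nest, top 79 mm above the bench; stays there
- blue_pad (a point): top centre of the blue press pad, a round domed stud 22 mm across and 20 mm tall on the left (+y) front corner of the tilt plate; 84 mm above the bench at rest. The pad goes down about 0.74 mm for each mm its pointer goes down. About 5 N starts it moving, 8 to 10 N brings it to the mark. Axes of the tilt plate (x away from the robot side, z up).
- orange_pad (a point): top centre of the orange press pad, a round domed stud 22 mm across and 20 mm tall on the right (-y) front corner of the tilt plate; 84 mm above the bench at rest. The pad goes down about 0.74 mm for each mm its pointer goes down. About 5 N starts it moving, 8 to 10 N brings it to the mark. Axes of the tilt plate (x away from the robot side, z up).
- blue_pointer (a point): sharp outer end of the thin blue pointer that sticks out sideways from the left front corner of the tilt plate, 50 mm outward of the pad's centre; 60 mm above the bench at rest
- orange_pointer (a point): sharp outer end of the thin orange pointer that sticks out sideways from the right front corner of the tilt plate, 50 mm outward of the pad's centre; 60 mm above the bench at rest
- blue_mark (a point): centre of the blue rider, a block 18 mm wide and 10 mm tall clamped (stiffly) on the white upright scale board beside the blue pointer, on the left; its height is the scale mark and differs from run to run, 11 to 20 mm below the resting pointer. The board is 34 mm wide, its top 78 mm above the bench, 47 to 81 mm outward of the pad's centre
- orange_mark (a point): centre of the orange rider, a block 18 mm wide and 10 mm tall clamped (stiffly) on the white upright scale board beside the orange pointer, on the right; its height is the scale mark and differs from run to run, 11 to 20 mm below the resting pointer. The board is 34 mm wide, its top 78 mm above the bench, 47 to 81 mm outward of the pad's centre
- blue_corner (a joint): tilt of the plate by its blue corner, rad: 0 = up at rest on its stop (also the spring's home), grows as that corner is pressed down, 0.175 = hard against the lower stop. The corner's spring brings it back to 0 on release. The blue pointer goes down about 172 mm x this angle, (and up about 45 mm x the angle of the orange corner).
- orange_corner (a joint): tilt of the plate by its orange corner, rad: 0 = up at rest on its stop (also the spring's home), grows as that corner is pressed down, 0.175 = hard against the lower stop. The corner's spring brings it back to 0 on release. The orange pointer goes down about 172 mm x this angle, (and up about 45 mm x the angle of the blue corner).
- jar: bystander: clear jar with yellow cap, 47 mm across, 80 mm tall; origin under its centre
- tape: bystander: green roll of tape lying flat, 90 mm across, 19 mm tall; origin under its centre
- cassette: bystander: black and blue nozzle cassette, 32 x 110 x 34 mm; origin under its centre
- bottle: bystander: clear bottle with blue cap, 57 mm across, 125 mm tall; origin under its centre
- pen: bystander: black marker lying down near the bench's front edge, 13 x 137 x 14 mm; origin under its centre

How it is judged:
On the way, in this order (a step that is already met when the one before it is completed fails the run):
1. blue pointer held at the blue rider (within 5 mm of its centre height) for half a second, orange corner up (z of blue_pointer in the frame of blue_mark between -0.005 and 0.005 m and value of joint orange_corner below 0.03 rad), for 0.5 s.
2. blue corner released and back up, orange corner still up (value of joint each of blue_corner, orange_corner below 0.012 rad), for 0.2 s.
3. orange pointer held at the orange rider (within 5 mm of its centre height) for half a second, blue corner up (z of orange_pointer in the frame of orange_mark between -0.005 and 0.005 m and value of joint blue_corner below 0.03 rad), for 0.5 s.
At the end, for the whole second after the job is handed in: both corners are back up (within 0.012 rad), the well plate lies in the nest (within 12 mm of its centre), the mount stands level and within 15 mm of where it was, and the bystanders are within 20 mm of where they stood (all of step 2 and horizontal distance between well_plate_center and nest below 0.012 m and height (world z) of well_plate_center between 0.06 and 0.082 m and distance of mount from where it was at the start of the episode below 0.015 m and angle between mount's own z axis and vertical below 0.03 rad and linear speed of mount below 0.02 m/s and distance of each of jar, tape, cassette, bottle, pen from where it was at the start of the episode below 0.02 m); the robot touches nothing.
It fails at once if a pointer goes more than 9 mm below the centre of its rider (z of blue_pointer in the frame of blue_mark below -0.009 m or z of orange_pointer in the frame of orange_mark below -0.009 m).
It fails at once if both corners are pressed together (each beyond 0.05 rad) (value of joint each of blue_corner, orange_corner above 0.05 rad).
It fails at once if the mount is lifted, tipped or shifted by more than 15 mm, or a rider is pushed along its scale (distance of mount from where it was at the start of the episode above 0.015 m or angle between mount's own z axis and vertical above 0.06 rad or distance of any of blue_mark, orange_mark from where it was at the start of the episode above 0.018 m).
It fails at once if the well plate is lifted or pushed out of the nest (distance between well_plate_center and nest above 0.02 m or height (world z) of well_plate_center above 0.085 m).
It fails at once if a bystander is lifted or shifted by more than 20 mm (distance of any of jar, tape, cassette, bottle, pen from where it was at the start of the episode above 0.02 m).
It also fails if it takes over 58 s, if anything falls off the work surface, if the arm or the gripper's body presses on something with over 40 N, if the wrist force passes 120 N, or if a joint passes its speed limit or range.

## Working session

There is one attempt and no reset: what is moved stays moved. The work goes in short steps, each a Python script; the robot and the scene stay as the last script left them, time stands still between calls to the robot, and variables do not carry over. Pictures are saved under pics/ and viewed, about 8 in all and at most 12, crops included, and the job is handed in when it is done.

```bash
mkdir -p pics; ls
python3 - <<'E'
from plant import *
import cv2, numpy as np
for n in ("scene","top"):
    d=get_image(n); cv2.imwrite(f"pics/{n}0.png",d["pixels"][:,:,::-1]); 
    np.savez(f"{n}0.npz",**d)
    print(n,d["fx"],d["fy"],d["cx"],d["cy"],[k for k in d]);print(np.round(d["pose"],3))
print(get_time_s(),get_force(),get_tcp_rot(),get_opening())
E
```

```text
pics
scene 437.09492741361885 437.09492741361885 253.98465599721303 192.022189439145 ['pixels', 'fx', 'fy', 'cx', 'cy', 'pose']
[[-0.802  0.445 -0.397 -0.017]
 [-0.597 -0.61   0.522  0.637]
 [-0.01   0.656  0.755  1.092]
 [ 0.     0.     0.     1.   ]]
top 435.12843259897954 435.12843259897954 261.7049783465238 185.1874603666081 ['pixels', 'fx', 'fy', 'cx', 'cy', 'pose']
[[ 0.063  0.81  -0.583 -0.507]
 [-0.998  0.058 -0.028 -0.098]
 [ 0.011  0.584  0.812  1.478]
 [ 0.     0.     0.     1.   ]]
0.1 [0.67916375 0.16429489 0.94368664] [-0.69050891 -0.15258559  0.69057034 -0.15174874] 1.0033646453561327
```

View pics/scene0.png

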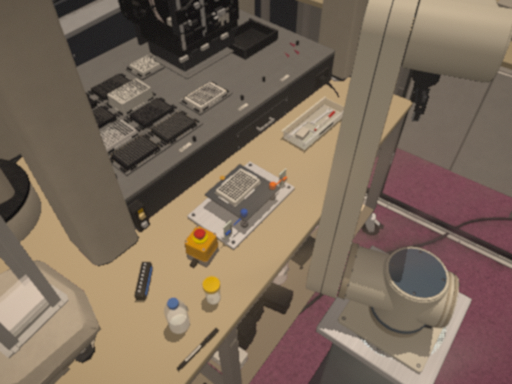

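View pics/top0.png

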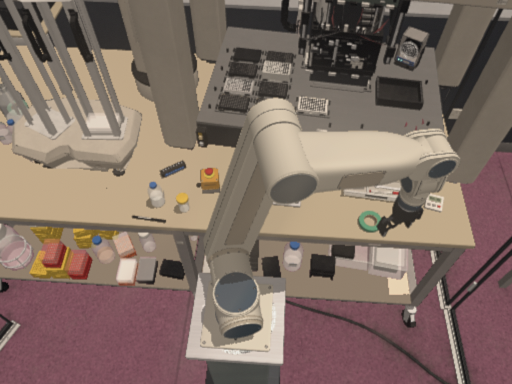

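The scene picture shows the mount at about (240,203), with the blue pad near (244,212) and the orange pad near (273,184). In the top view the arm hides the mount, and the tape lies under the gripper. Next I cast rays from the scene view.

```bash
cat > h.py <<'E'
import cv2, numpy as np
from scipy.spatial.transform import Rotation as R
def ray(d,uv,pose):
    c=np.array([(uv[0]-d["cx"])/d["fx"],-(uv[1]-d["cy"])/d["fy"],-1.0])
    return pose[:3,3],pose[:3,:3]@c
def onz(d,uv,z,pose=None):
    o,r=ray(d,uv,d["pose"] if pose is None else pose); return o+r*(z-o[2])/r[2]
def proj(d,p,pose=None):
    T=np.linalg.inv(d["pose"] if pose is None else pose); c=T[:3,:3]@np.asarray(p)+T[:3,3]
    return d["cx"]+d["fx"]*c[0]/-c[2], d["cy"]-d["fy"]*c[1]/-c[2]
def blobs(img,col,amin=6,box=None):
    h=cv2.cvtColor(img,cv2.COLOR_RGB2HSV)
    lo,hi={"blue":((100,90,50),(130,255,255)),"orange":((2,120,90),(16,255,255))}[col]
    m=cv2.inRange(h,lo,hi)
    if box: k=np.zeros_like(m); k[box[1]:box[3],box[0]:box[2]]=1; m*=k
    n,l,s,c=cv2.connectedComponentsWithStats(m)
    return [(np.round(c[i],1).tolist(),s[i].tolist()) for i in range(1,n) if s[i][4]>=amin]
E
python3 - <<'E'
from h import *
d=dict(np.load("scene0.npz"))
for c in("blue","orange"):
    for b in blobs(d["pixels"],c,4,(180,150,310,255)): print(c,b,np.round(onz(d,b[0],.08),3))
cv2.imwrite("pics/crop0.png",cv2.resize(d["pixels"][155:250,180:305,::-1],None,fx=6,fy=6,interpolation=cv2.INTER_CUBIC))
E
```

```text
blue ([243.6, 211.5], [241, 209, 6, 6, 31]) [0.495 0.017 0.08 ]
blue ([227.5, 232.5], [226, 231, 4, 4, 10]) [0.485 0.104 0.08 ]
orange ([275.9, 182.9], [269, 176, 18, 14, 79]) [ 0.482 -0.133  0.08 ]
orange ([199.1, 232.5], [193, 226, 13, 13, 115]) [0.55  0.152 0.08 ]
```

View pics/crop0.png

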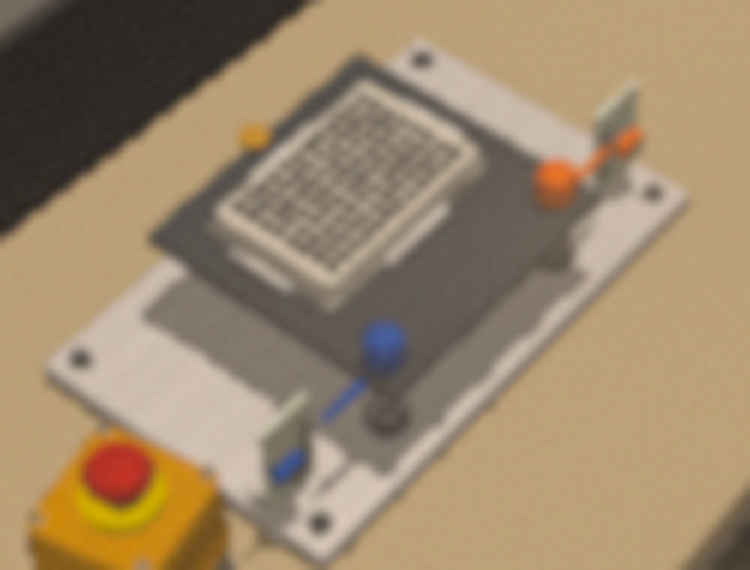

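Run:
```python
from plant import *
from h import *
d=dict(np.load("scene0.npz"))
b=onz(d,(243.8,210.6),.082); o=onz(d,(272.5,183),.082); print(b,o,np.linalg.norm(b-o))
print(R.from_quat(get_tcp_rot()).as_matrix().round(3))
w=get_image("wrist"); print(w["fx"],w["fy"],w["cx"],w["cy"],w["T_tool_cam"].round(3))
v=b-o; print("yaw",np.arctan2(-v[0],v[1]))
for P in ((.42,-.05,.3),(.33,-.05,.28)):
  for yaw in (0,np.pi/2,np.pi,-np.pi/2):
    for tilt in (0,-.5,-.8):
        q=(R.from_euler('z',yaw)*R.from_euler('y',np.pi/2) )
        q=R.from_euler('y',tilt)*q
        j=ik(P,q.as_quat()); print(P,yaw,tilt,q.as_matrix()[:,0].round(2),None if j is None else np.round(j,2))
```

```text
[0.49510844 0.01524715 0.082     ] [ 0.48981019 -0.12470432  0.082     ] 0.14005172586589115
[[-0.     0.42  -0.907]
 [ 0.001 -0.907 -0.42 ]
 [-1.    -0.001 -0.   ]]
284.7539194648369 284.7539194648369 258.03780474413196 188.76387672682083 [[ 0.     0.313 -0.95  -0.07 ]
 [ 1.    -0.001 -0.     0.001]
 [-0.001 -0.95  -0.313 -0.08 ]
 [ 0.     0.     0.     1.   ]]
yaw -0.037839682035854603
(0.42, -0.05, 0.3) 0 0 [ 0.  0. -1.] [-0.32  0.04 -0.25  1.28  0.   -0.32]
(0.42, -0.05, 0.3) 0 -0.5 [ 0.48  0.   -0.88] [-0.42 -0.21 -0.57  0.75  0.2  -0.38]
(0.42, -0.05, 0.3) 0 -0.8 [ 0.72  0.   -0.7 ] [-0.51 -0.32 -0.79  0.38  0.36 -0.37]
(0.42, -0.05, 0.3) 1.5707963267948966 0 [ 0.  0. -1.] [-0.32  0.04 -0.25  1.28  0.   -1.89]
(0.42, -0.05, 0.3) 1.5707963267948966 -0.5 [ 0.48  0.   -0.88] [-0.42 -0.21 -0.57  0.75  0.2  -1.95]
(0.42, -0.05, 0.3) 1.5707963267948966 -0.8 [ 0.72  0.   -0.7 ] [-0.51 -0.32 -0.79  0.38  0.36 -1.94]
(0.42, -0.05, 0.3) 3.141592653589793 0 [-0.  0. -1.] [-0.32  0.04 -0.25  1.28  0.    2.82]
(0.42, -0.05, 0.3) 3.141592653589793 -0.5 [ 0.48  0.   -0.88] [-0.42 -0.21 -0.57 
[... 852 characters left out ...]
.11]
(0.33, -0.05, 0.28) 1.5707963267948966 -0.8 [ 0.72  0.   -0.7 ] [-0.77 -0.51 -0.89  0.55  0.53 -2.17]
(0.33, -0.05, 0.28) 3.141592653589793 0 [-0.  0. -1.] [-0.4  -0.11 -0.45  1.23  0.    2.74]
(0.33, -0.05, 0.28) 3.141592653589793 -0.5 [ 0.48  0.   -0.88] [-0.59 -0.38 -0.71  0.81  0.27  2.61]
(0.33, -0.05, 0.28) 3.141592653589793 -0.8 [ 0.72  0.   -0.7 ] [-0.77 -0.51 -0.89  0.55  0.53  2.54]
(0.33, -0.05, 0.28) -1.5707963267948966 0 [ 0. -0. -1.] [-0.4  -0.11 -0.45  1.23  0.    1.17]
(0.33, -0.05, 0.28) -1.5707963267948966 -0.5 [ 0.48 -0.   -0.88] [-0.59 -0.38 -0.71  0.81  0.27  1.04]
(0.33, -0.05, 0.28) -1.5707963267948966 -0.8 [ 0.72 -0.   -0.7 ] [-0.77 -0.51 -0.89  0.55  0.53  0.97]
```

```bash
cat >> h.py <<'E'
def Q(tilt=0,yaw=0): return (R.from_euler('z',yaw)*R.from_euler('y',tilt)*R.from_euler('y',np.pi/2)).as_quat()
def wrist(name):
    from plant import get_position,get_tcp_rot,get_image
    T=np.eye(4); T[:3,3]=get_position(); T[:3,:3]=R.from_quat(get_tcp_rot()).as_matrix()
    w=get_image("wrist"); w["pose"]=T@w["T_tool_cam"]
    cv2.imwrite(f"pics/{name}.png",w["pixels"][:,:,::-1]); np.savez(f"{name}.npz",**w); return w
E
python3 - <<'E'
from plant import *
from h import *
move_gripper(0.0)
goto((.45,-.055,.24),Q()); a=wrist("wA"); print(get_position(),get_time_s())
goto((.40,-.055,.20),Q(-.55)); b=wrist("wB"); print(get_position(),get_time_s(),get_force())
for n,w in(("A",a),("B",b)):
    for c in("blue","orange"):
        for k in blobs(w["pixels"],c,15): print(n,c,k,np.round(onz(w,k[0],.08),3))
cv2.imwrite("pics/AB.png",np.hstack([cv2.imread("pics/wA.png")[:,:],cv2.imread("pics/wB.png")])[:, :])
E
python3 -c "
import cv2;i=cv2.imread('pics/AB.png');cv2.imwrite('pics/AB2.png',cv2.resize(i,(800,300)))"
```

```text
[ 0.45015465 -0.05563953  0.24007434] 2.7833
[ 0.40125946 -0.05594297  0.201093  ] 3.5583 [ 0.39769453  0.92177391 -0.57768295]
A blue ([340.4, 236.6], [321, 224, 62, 28, 729]) [0.491 0.018 0.08 ]
A blue ([393.5, 230.3], [384, 225, 21, 11, 163]) [0.485 0.065 0.08 ]
A orange ([122.4, 218.8], [113, 213, 21, 11, 175]) [ 0.473 -0.176  0.08 ]
A orange ([182.7, 232.4], [170, 219, 26, 28, 547]) [ 0.487 -0.124  0.08 ]
A orange ([153.5, 224.7], [134, 222, 37, 6, 168]) [ 0.479 -0.149  0.08 ]
A orange ([497.3, 304.4], [490, 292, 22, 21, 61]) [0.566 0.179 0.08 ]
B blue ([405.8, 189.4], [395, 183, 24, 13, 208]) [0.46  0.055 0.08 ]
B blue ([340.1, 209.3], [327, 195, 27, 30, 676]) [0.485 0.011 0.08 ]
B blue ([372.5, 199.6], [356, 197, 37, 6, 148]) [0.472 0.033 0.08 ]
B orange ([108.5, 179.0], [96, 172, 25, 13, 242]) [ 0.448 -0.165  0.08 ]
B orange ([143.7, 193.4], [123, 191, 40, 6, 195]) [ 0.465 -0.145  0.08 ]
B orange ([177.6, 205.4], [164, 190, 28, 32, 703]) [ 0.48  -0.122  0.08 ]
```

View pics/wB.png

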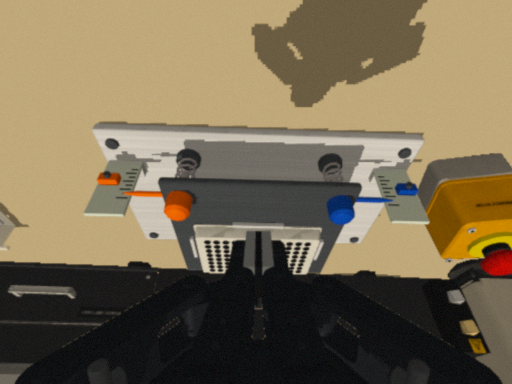

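```bash
cat >> h.py <<'E'
def tri(ws,uvs):
    A=np.zeros((3,3));b=np.zeros(3)
    for w,uv in zip(ws,uvs):
        o,r=ray(w,uv,w["pose"]); r=r/np.linalg.norm(r); M=np.eye(3)-np.outer(r,r); A+=M; b+=M@o
    return np.linalg.solve(A,b)
E
python3 - <<'E'
from h import *
a=dict(np.load("wA.npz"));b=dict(np.load("wB.npz"))
def p(n,u,v): X=tri((a,b),(u,v)); print(n,X.round(4),np.round(np.array(proj(b,X))-v,1))
p("rider b",(393.5,230.3),(405.8,189.4)); p("rider o",(122.4,218.8),(108.5,179))
p("pad b",(331,238),(340.1,209.3)); p("pad o",(182.7,232.4),(177.6,205.4))
# pointer tips
p("tip o",(134.5,223.5),(123.5,193)); p("tip b",(382,230),(392,199))
f=lambda n,x:cv2.resize(cv2.imread(f"pics/{n}.png")[165:265,x:x+130],None,fx=3,fy=3,interpolation=cv2.INTER_NEAREST)
cv2.imwrite("pics/z.png",np.vstack([np.hstack([f("wA",80),f("wA",310)]),np.hstack([f("wB",80),f("wB",320)])]))
E
```

```text
rider b [0.5029 0.0837 0.0439] [-0.1  0. ]
rider o [ 0.491  -0.1958  0.0412] [-0.3 -0. ]
pad b [0.4966 0.0131 0.0719] [-1.7  0. ]
pad o [ 0.4909 -0.1261  0.0718] [-0.3  0. ]
tip o [ 0.4868 -0.1743  0.0614] [-0.5  0. ]
tip b [0.493  0.0618 0.0633] [0.7 0. ]
```

View pics/z.png

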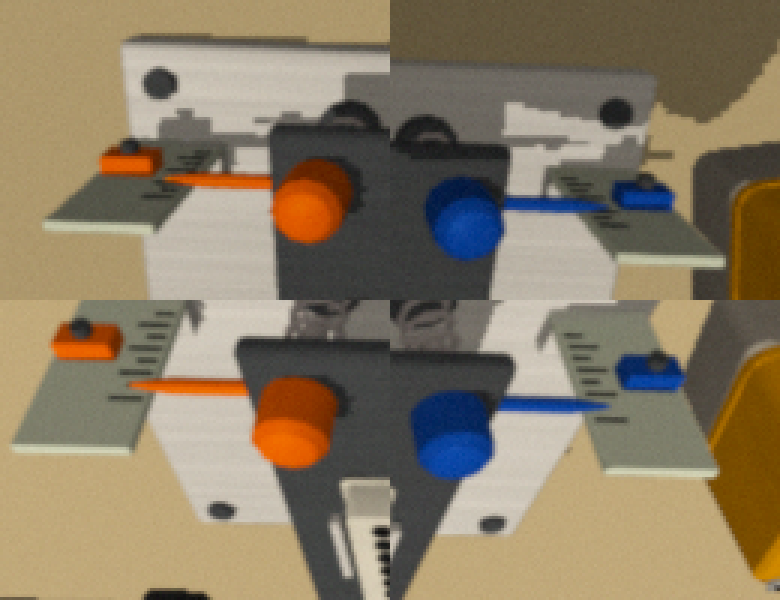

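Run:
```python
from h import *
for n,cols in(("wA",(128,129,388,389,400)),("wB",(115,116,399,398,413))):
    im=dict(np.load(n+".npz"))["pixels"].astype(int)
    for c in cols:
        r=range(212,243) if n=="wA" else range(168,202)
        ch=0 if c<250 else 2
        print(n,c,r[0],im[r[0]:r[-1]+1,c,ch].tolist())
```

```text
wA 128 212 [88, 86, 96, 102, 112, 168, 212, 222, 224, 221, 169, 127, 97, 86, 85, 84, 83, 70, 49, 71, 85, 88, 89, 86, 81, 87, 92, 126, 184, 199, 195]
wA 129 212 [88, 87, 96, 100, 109, 148, 191, 205, 208, 206, 159, 124, 98, 84, 85, 85, 83, 68, 45, 66, 86, 84, 84, 83, 83, 86, 86, 125, 183, 197, 199]
wA 388 212 [96, 97, 101, 98, 97, 95, 95, 99, 94, 77, 68, 70, 72, 67, 61, 65, 86, 117, 130, 136, 134, 105, 81, 74, 74, 72, 68, 58, 50, 64, 72]
wA 389 212 [96, 95, 97, 94, 97, 97, 92, 97, 95, 83, 76, 72, 71, 65, 62, 66, 86, 125, 141, 144, 143, 105, 84, 74, 66, 76, 67, 62, 56, 63, 70]
wA 400 212 [106, 111, 106, 77, 60, 63, 98, 104, 106, 109, 109, 106, 104, 95, 73, 67, 68, 117, 143, 145, 141, 108, 84, 80, 72, 74, 72, 72, 72, 74, 73]
wB 115 168 [125, 125, 126, 124, 124, 145, 148, 147, 150, 150, 150, 161, 200, 222, 231, 231, 181, 136, 125, 128, 126, 127, 125, 123, 124, 125, 126, 119, 121, 113, 116, 124, 127, 125]
wB 116 168 [124, 121, 125, 122, 124, 138, 145, 148, 146, 140, 134, 134, 154, 183, 208, 217, 172, 136, 128, 124, 126, 125, 127, 127, 124, 126, 126, 125, 110, 86, 98, 122, 129, 124]
wB 399 168 [100, 103, 105, 104, 103, 107, 104, 108, 106, 103, 108, 106, 108, 105, 106, 97, 93, 93, 98, 92, 92, 89, 102, 122, 146, 147, 116, 107, 108, 107, 109, 106, 106, 102]
wB 398 168 [99, 101, 111, 109, 109, 109, 108, 107, 111, 107, 109, 104, 105, 106, 103, 95, 95, 90, 92, 90, 89, 87, 92, 98, 113, 121, 103, 99, 105, 105, 106, 106, 106, 108]
wB 413 168 [122, 123, 123, 121, 122, 122, 122, 119, 121, 125, 123, 122, 124, 123, 121, 97, 80, 79, 87, 94, 94, 100, 132, 158, 163, 158, 125, 104, 99, 110, 100, 103, 106, 106]
```

Run:
```python
from h import *
a=dict(np.load("wA.npz"));b=dict(np.load("wB.npz"))
def p(n,u,v):
    X=tri((a,b),(u,v)); print(n,X.round(4),np.round(np.array(proj(b,X))-v,1)); return X
o=p("o front top edge",(122.6,216.8),(108.7,179.6)); e=p("b front top edge",(394,228.9),(405.5,190.1))
p("o bottom",(122.6,213.6),(108.7,172.6)); p("b bottom",(394,225.6),(405.5,183))
# face height in view B on the x-plane found
def onx(w,uv,x): oo,r=ray(w,uv,w["pose"]); return oo+r*(x-oo[0])/r[0]
for X,(u,v0,v1) in((o,(108.7,172.6,179.6)),(e,(405.5,183,190.1))): print(onx(b,(u,v0),X[0]),onx(b,(u,v1),X[0]))
# board top edge z (should be .078): zoom B orange row 449 at x~75; blue 470 at x~650
p("o top board",(105,165+75.3),(105,165+49)) if 0 else None
for n,A,B in(("o",(80+45/3,165+225/3),(80+14/3,165+449/3-100)),("b",(310+(723-390)/3,165+262/3),(320+(718-390)/3,165+470/3-100))): p("board outer top corner "+n,A,B)
```

```text
o front top edge [ 0.4868 -0.1926  0.0457] [-0.6 -0. ]
b front top edge [0.4997 0.0815 0.0475] [ 0.6 -0. ]
o bottom [ 0.4873 -0.1965  0.0365] [-1.1 -0. ]
b bottom [0.5008 0.0857 0.0377] [ 1. -0.]
[ 0.48676863 -0.19500446  0.03702524] [ 0.48676863 -0.19205991  0.04573067]
[0.49966555 0.08389281 0.03869645] [0.49966555 0.08094642 0.0475275 ]
board outer top corner o [ 0.4951 -0.2048  0.0785] [ 0. -0.]
board outer top corner b [0.5095 0.0961 0.0762] [-0.5 -0. ]
```

```bash
cat >> h.py <<'E'
def contact(x,y,yaw=-.038):
    from plant import goto,move_l,get_force,get_position,get_time_s,sleep
    goto((x,y,.19),Q(0,yaw)); sleep(.2); f0=get_force()
    move_l((x,y,.164),rate=.08); z=.164
    while z>.148:
        z-=.001; move_l((x,y,z),rate=.03); f=get_force()-f0
        if f[2]>2.5: break
    print("contact z",z,get_position(),f.round(2),get_time_s()); return z,f0
E
python3 - <<'E'
from plant import *
from h import *
x,y=.495,.0145
z,f0=contact(x,y)
for k in (2,4,6):
    move_l((x-.0002*k,y,z-.001*k),rate=.03); print(k,get_position(),(get_force()-f0).round(2))
w=wrist("p1"); print(get_time_s())
for k in blobs(w["pixels"],"blue",15): print(k)
E
```

```text
contact z 0.153 [0.49497941 0.01452117 0.15303357] [-0.66  0.4   2.97] 7.625
2 [0.49468103 0.01450084 0.1511029 ] [0.11 0.66 5.79]
4 [0.4944452  0.01448699 0.14923495] [-0.75  0.92  5.14]
6 [0.4941533  0.0144927  0.14730958] [0.48 0.76 5.86]
8.425
([260.9, 228.7], [242, 221, 37, 19, 324])
([363.0, 230.4], [348, 223, 31, 15, 401])
([308.2, 233.3], [284, 230, 56, 8, 368])
```

View pics/p1.png

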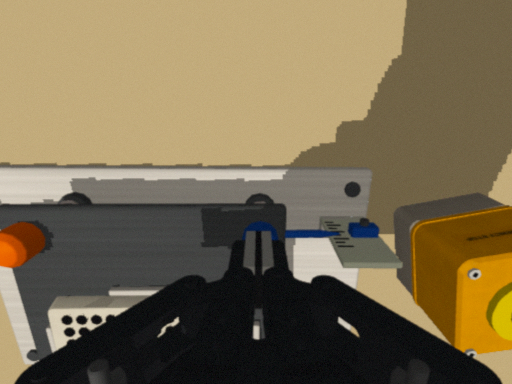

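```bash
cat >> h.py <<'E'
def onx(w,uv,x): oo,r=ray(w,uv,w["pose"]); return oo+r*(x-oo[0])/r[0]
E
python3 - <<'E'
from plant import *
from h import *
w1=dict(np.load("p1.npz"))
print("pred tip at drop 0/6/10",[np.round(proj(w1,(.493-.00012*d,.0618,.0605-.001*d)),1) for d in (0,6,10)],"rider top edge",np.round(proj(w1,(.4997,.0815,.0475)),1))
F=[]
for z in (.145,.143,.1415):
    move_l((.4935,.0145,z),rate=.03); sleep(.1); print(get_position().round(4),get_force().round(2))
w=wrist("p2"); print(get_time_s())
for k in blobs(w["pixels"],"blue",15): print(k)
print("pred tip at drop 10/14/18",[np.round(proj(w,(.493-.00012*d,.0618,.0605-.001*d)),1) for d in (10,14,18)],"rider top edge",np.round(proj(w,(.4997,.0815,.0475)),1))
f=lambda n:cv2.resize(cv2.imread(f"pics/{n}.png")[205:285,270:420],None,fx=5,fy=5,interpolation=cv2.INTER_NEAREST)[:300]
cv2.imwrite("pics/z2.png",np.vstack([f("p1"),f("p2")]))
E
```

```text
pred tip at drop 0/6/10 [array([337.2, 229.1]), array([334.7, 223.8]), array([333.2, 220.4])] rider top edge [361.5 228.4]
[0.494  0.0145 0.1454] [0.92 0.09 6.14]
[0.4939 0.0146 0.1434] [-0.49  1.58  7.09]
[0.4938 0.0146 0.142 ] [-0.56  1.51  6.79]
9.525
([260.7, 229.4], [242, 222, 36, 18, 281])
([365.5, 234.4], [350, 226, 32, 16, 415])
([308.1, 234.2], [284, 231, 55, 8, 364])
pred tip at drop 10/14/18 [array([335.1, 224.5]), array([333.5, 221. ]), array([332. , 217.7])] rider top edge [364.1 232.6]
```

View pics/z2.png

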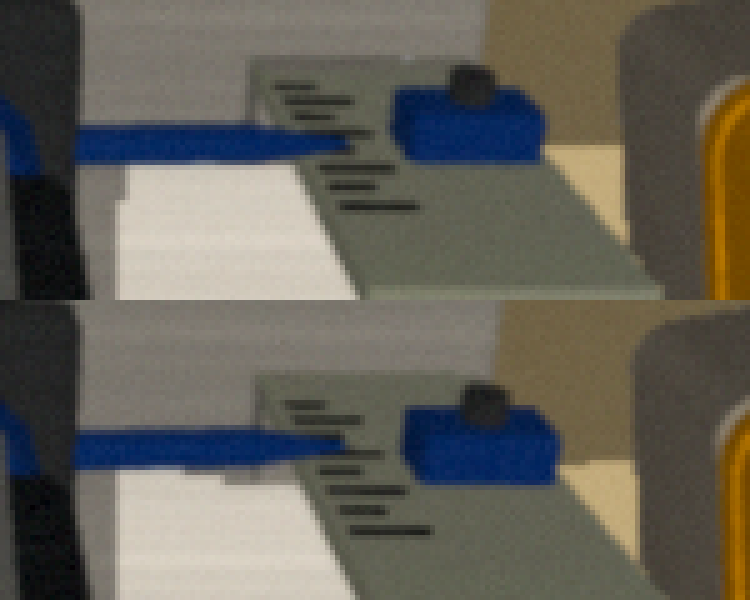

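Run:
```python
from h import *
L=lambda n:dict(np.load(n+".npz")); a,b,p1,p2=map(L,("wA","wB","p1","p2"))
tb=tri((a,b),((382.3,234),(392.7,200.7))); to=tri((a,b),((135,225),(123.3,193))); print("tips",tb,to)
t1,t2=(270+349/5,205+145/5),(270+345/5,205+145/5)
for n,w,t in(("p1",p1,t1),("p2",p2,t2)):
    print(n,t,w["pose"][:3,3].round(3))
    for d in (0,5,10,15,20): print(d,np.round(proj(w,tb-np.array([.00012*d,0,.001*d])),1),end=' ')
    print("rider edge pred",np.round(proj(w,(.4997,.0815,.0475)),1))
# board points: outer/inner ticks in A,B -> heights of long ticks (blue): top long tick
p=lambda A,B:print(tri((a,b),(A,B)).round(4))
p((310+(665-390)/3,165+240/3),(320+(612-390)/3,165+120/3))
```

```text
tips [0.49828026 0.06431119 0.06110883] [ 0.48920725 -0.17547266  0.05941334]
p1 (339.8, 234.0) [0.413 0.017 0.217]
0 [341.2 237.2] 5 [339.  232.6] 10 [336.9 228.2] 15 [335. 224.] 20 [333.1 219.9] rider edge pred [361.5 228.4]
p2 (339.0, 234.0) [0.413 0.017 0.212]
0 [343.4 242. ] 5 [341.1 237.1] 10 [339.  232.4] 15 [336.9 228. ] 20 [335.  223.8] rider edge pred [364.1 232.6]
[0.5141 0.0807 0.0552]
```

Run:
```python
from plant import *
from h import *
for z in (.1395,.1375):
    move_l((.493,.0145,z),rate=.03); sleep(.1); print(get_position().round(4),get_force().round(2))
w=wrist("p3"); print(get_time_s())
tb=np.array((.4983,.0643,.0611))
for d in (0,5,10,15,20): print(d,np.round(proj(w,tb-np.array([.00012*d,0,.001*d])),1),end=' ')
print("rider edge",np.round(proj(w,(.4997,.0815,.0475)),1))
for k in blobs(w["pixels"],"blue",15): print(k)
s=get_image("scene"); cv2.imwrite("pics/s3.png",s["pixels"][:,:,::-1])
f=lambda n:cv2.resize(cv2.imread(f"pics/{n}.png")[205:275,270:420],None,fx=5,fy=5,interpolation=cv2.INTER_NEAREST)
g=cv2.resize(cv2.imread("pics/s3.png")[195:245,200:275],None,fx=5,fy=5,interpolation=cv2.INTER_CUBIC)
g0=cv2.resize(cv2.imread("pics/scene0.png")[195:245,200:275],None,fx=5,fy=5,interpolation=cv2.INTER_CUBIC)
cv2.imwrite("pics/z3.png",np.vstack([f("p3"),np.hstack([g0,g])]))
```

```text
[0.4936 0.0145 0.1401] [ 0.66 -1.14  7.71]
[0.4936 0.0146 0.1381] [0.57 0.94 8.94]
10.275
0 [345.3 245.6] 5 [342.9 240.4] 10 [340.6 235.6] 15 [338.5 231. ] 20 [336.5 226.6] rider edge [366.3 235.7]
([260.9, 229.9], [242, 223, 36, 17, 246])
([367.3, 237.2], [352, 229, 32, 16, 429])
([308.1, 234.9], [284, 231, 55, 9, 359])
```

View pics/z3.png

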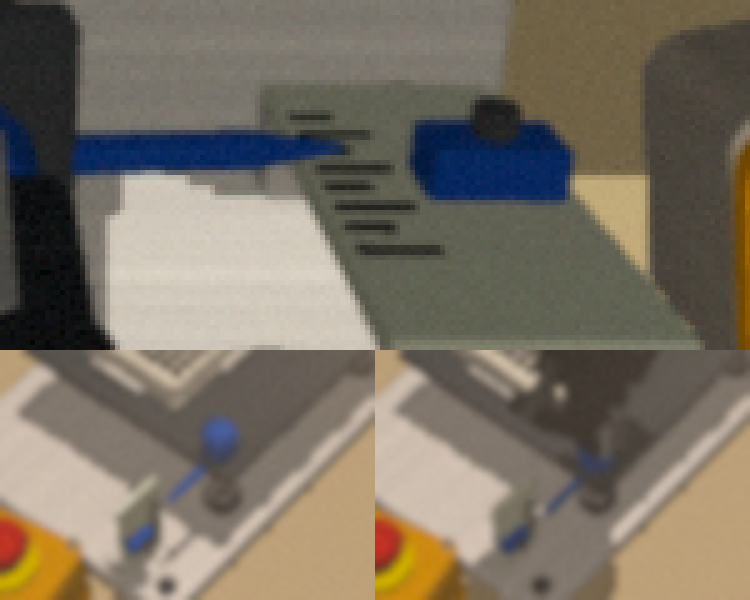

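The tip reads at (339,235). From the picture the pointer has dropped about 12–14 mm, and from the finger travel up to 18 mm; the target is about 17.5 mm. I'll go 1.5 mm deeper, which puts both estimates inside the band, then cross-check with averaged force and hold.

Run:
```python
from plant import *
from h import *
d=dict(np.load("scene0.npz")); tb=np.array((.4983,.0643,.0605))
print("scene tip",[(k,np.round(proj(d,tb-np.array([.00005*k,-.0001*k,.001*k])),1).tolist()) for k in (0,10,15,20)],"obs rest",200+170/5,195+(500-350)/5,"obs p3",200+171/5,195+(512-350)/5)
F=lambda:np.mean([(sleep(.01),get_force())[1] for _ in range(20)],0).round(2)
print("F",F(),get_position().round(4))
move_l((.493,.0145,.136),rate=.03); print("F",F(),get_position().round(4))
w=wrist("p4"); s=get_image("scene"); cv2.imwrite("pics/s4.png",s["pixels"][:,:,::-1]); sleep(1.0); print(F(),get_time_s())
# pointer shape: darkest blue extents along the row band
m=cv2.inRange(cv2.cvtColor(w["pixels"],cv2.COLOR_RGB2HSV),(100,90,40),(130,255,255))
for n in("p1","p2","p3","p4"):
    m=cv2.inRange(cv2.cvtColor(dict(np.load(n+".npz"))["pixels"],cv2.COLOR_RGB2HSV),(100,90,40),(130,255,255))
    ys,xs=np.nonzero(m[:, 325:346]); xs=xs+325; t=xs.max() ; print(n,[(c,ys[xs==c].mean().round(1)) for c in (328,332,336,338,340,342) if (xs==c).any()])
```

```text
scene tip [(0, [233.0, 225.2]), (10, [233.0, 227.6]), (15, [233.1, 228.7]), (20, [233.1, 229.9])] obs rest 234.0 225.0 obs p3 234.2 227.4
F [-0.04  1.45  8.54] [0.4936 0.0146 0.1382]
F [-0.01  1.65  8.98] [0.4936 0.0146 0.1367]
[-0.2   1.73  9.02] 12.175
p1 [(328, np.float64(233.5)), (332, np.float64(233.5)), (336, np.float64(233.0)), (338, np.float64(233.0))]
p2 [(328, np.float64(234.0)), (332, np.float64(233.5)), (336, np.float64(234.0)), (338, np.float64(234.0))]
p3 [(328, np.float64(234.0)), (332, np.float64(234.5)), (336, np.float64(234.0)), (338, np.float64(234.0))]
p4 [(328, np.float64(234.0)), (332, np.float64(234.5)), (336, np.float64(234.0))]
```

```bash
python3 - <<'E'
from h import *
def bl(im): im=im.astype(float); return np.clip(im[...,2]-im[...,0]-15,0,None)
tb=np.array((.4983,.0643,.0605))
for n in("p1","p2","p3","p4"):
    w=dict(np.load(n+".npz")); B=bl(w["pixels"])
    cols=np.arange(326,341); r=np.arange(222,246)
    c=[(B[222:246,k]@r/B[222:246,k].sum()).round(2) if B[222:246,k].sum()>60 else None for k in cols]
    # rider-relative: lit top/front of rider centroid row
    pr=[np.array(proj(w,tb-np.array([.00005*d,-.0001*d,.001*d]))) for d in range(0,26)]
    tip=max(k for k,v in zip(cols,c) if v); v=np.mean([x for x in c[-8:] if x])
    rows=np.array([p[1] for p in pr]); print(n,"tipcol",tip,"row",v.round(2),"drop",np.interp(-v,-rows,range(26)).round(1), "pred rider center",np.round(proj(w,(.5029,.0837,.0439)),1), [b[0] for b in blobs(w["pixels"],"blue",15) if b[0][0]>345])
for n in("scene0","s3","s4"):
    B=bl(cv2.imread(f"pics/{n}.png")[:,:,::-1]); r=np.arange(214,236)
    print(n,[(k,(B[214:236,k]@r/B[214:236,k].sum()).round(2)) for k in range(234,240) if B[214:236,k].sum()>20])
d=dict(np.load("scene0.npz"))
E
python3 - <<'E'
import cv2,numpy as np
f=lambda n:cv2.resize(cv2.imread(f"pics/{n}.png")[210:245,215:255],None,fx=7,fy=7,interpolation=cv2.INTER_NEAREST)
g=cv2.resize(cv2.imread("pics/p4.png")[205:275,270:420],None,fx=5,fy=5,interpolation=cv2.INTER_NEAREST)
a=np.hstack([f("scene0"),f("s4")]);a=cv2.copyMakeBorder(a,0,0,0,750-a.shape[1],cv2.BORDER_CONSTANT)
cv2.imwrite("pics/z4.png",np.vstack([g,a]))
E
```

```text
p1 tipcol 338 row 233.21 drop 4.3 pred rider center [362.6 230.2] [[363.0, 230.4]]
p2 tipcol 338 row 233.81 drop 8.9 pred rider center [365.2 234.3] [[365.5, 234.4]]
p3 tipcol 337 row 234.09 drop 12.4 pred rider center [367.3 237.4] [[367.3, 237.2]]
p4 tipcol 337 row 234.13 drop 13.6 pred rider center [368.1 238.4] [[368.0, 238.3]]
scene0 [(235, np.float64(222.84)), (236, np.float64(221.98)), (237, np.float64(221.02)), (238, np.float64(220.14)), (239, np.float64(219.2))]
s3 []
s4 []
```

View pics/z4.png

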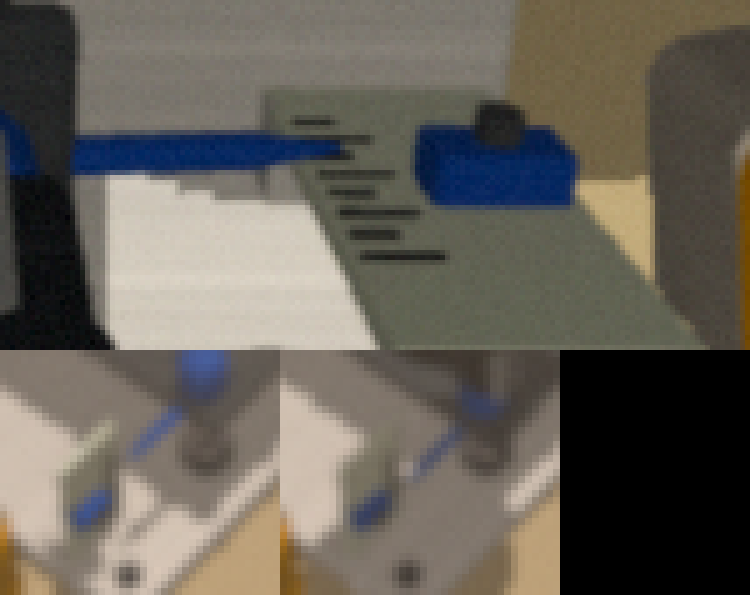

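Rider pixels match prediction to 0.2 px, so the mount has not moved. The pointer drop is about 15–18 mm by the different cues, and the rider is about 18 mm down. I'll add 1.2 mm, hold and release, then check the orange rest view.

Run:
```python
from plant import *
from h import *
F=lambda:np.mean([(sleep(.01),get_force())[1] for _ in range(20)],0).round(2)
move_l((.493,.0145,.1348),rate=.03); w=wrist("p5"); sleep(1.0); print(F(),get_position().round(4))
move_l((.493,.0145,.150),rate=.05); move_l((.495,.0145,.19),rate=.1); sleep(.4); print(F(),get_time_s())
wrist("r1")
x,y=.4898,-.1255
z,f0=contact(x,y)
for k in (.151,.149,.147,.1447,.142): move_l((x-.0015*min(1,(.153-k)/.015),y,k),rate=.03); print(F(),get_position().round(4))
w=wrist("o1"); to=np.array((.4892,-.1755,.0597))
print(get_time_s(),[(d,np.round(proj(w,to-np.array([.00002*d,.00003*d,.001*d])),1).tolist()) for d in range(0,25,5)],"rider ctr",np.round(proj(w,(.491,-.1958,.0412)),1))
for k in blobs(w["pixels"],"orange",15): print(k)
f=lambda n,x:cv2.resize(cv2.imread(f"pics/{n}.png")[205:275,x:x+150],None,fx=4,fy=4,interpolation=cv2.INTER_NEAREST)
cv2.imwrite("pics/z5.png",np.vstack([f("r1",270),f("o1",100)]))
```

```text
[-0.24  1.63  9.48] [0.4936 0.0146 0.1355]
[-0.15  0.07 -0.12] 15.2083
contact z 0.152 [ 0.48972662 -0.12553327  0.15202393] [-2.5  -0.47  3.03] 19.55
[-2.02 -0.9   4.93] [ 0.4896 -0.1255  0.1511]
[-2.14 -0.93  5.48] [ 0.4894 -0.1256  0.1491]
[-2.27 -1.33  6.15] [ 0.4893 -0.1256  0.1472]
[-2.38 -1.24  6.63] [ 0.4891 -0.1257  0.145 ]
[-2.14 -1.55  7.55] [ 0.4889 -0.1257  0.1423]
21.6833 [(0, [176.6, 240.1]), (5, [178.5, 236.0]), (10, [180.4, 232.1]), (15, [182.1, 228.4]), (20, [183.8, 225.0])] rider ctr [154. 230.]
([154.8, 229.3], [139, 221, 32, 17, 427])
([261.3, 228.6], [242, 221, 36, 19, 303])
([210.2, 232.0], [180, 228, 56, 9, 374])
```

View pics/z5.png

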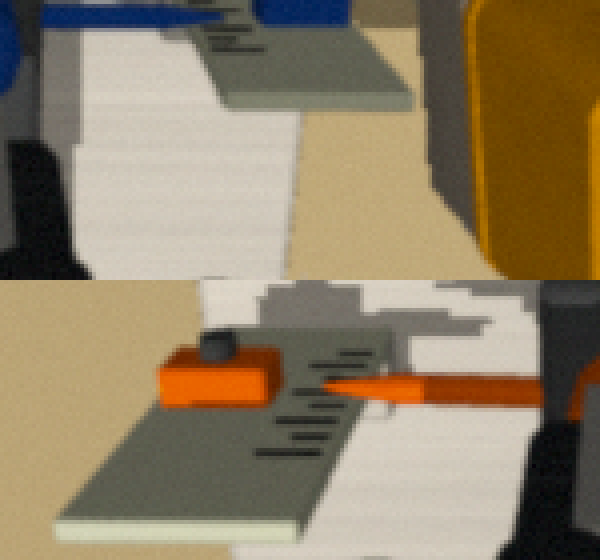

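Run:
```python
from plant import *
from h import *
F=lambda:np.mean([(sleep(.01),get_force())[1] for _ in range(20)],0).round(2)
for z in (.1395,.137): move_l((.4882,-.1255,z),rate=.03); print(F(),get_position().round(4))
w=wrist("o2"); to=np.array((.4892,-.1755,.0597))
print([(d,np.round(proj(w,to-np.array([.00002*d,.00003*d,.001*d])),1).tolist()) for d in (10,14,18,22)],"rider ctr",np.round(proj(w,(.491,-.1958,.0412)),1))
for k in blobs(w["pixels"],"orange",15): print(k)
sleep(1.0); print(get_time_s())
```

```text
[-1.27 -1.43  7.93] [ 0.4887 -0.1258  0.14  ]
[-1.6  -1.57  8.8 ] [ 0.4886 -0.1258  0.1376]
[(10, [178.6, 235.9]), (14, [180.1, 232.8]), (18, [181.5, 229.8]), (22, [182.9, 226.9])] rider ctr [151.7 233.5]
([263.1, 228.6], [245, 222, 33, 18, 248])
([152.3, 233.1], [136, 225, 33, 16, 449])
([210.5, 232.7], [181, 229, 55, 9, 375])
([244.2, 236.6], [243, 233, 3, 7, 16])
23.5667
```

Run:
```python
from plant import *
from h import *
F=lambda:np.mean([(sleep(.01),get_force())[1] for _ in range(20)],0).round(2)
move_l((.4882,-.1255,.1362),rate=.03); sleep(1.2); print(F(),get_position().round(4))
move_l((.4885,-.1255,.150),rate=.05); move_l((.4898,-.1255,.19),rate=.1)
goto((.45,-.055,.24),Q()); sleep(.3); a=wrist("fA"); goto((.40,-.055,.20),Q(-.55)); b=wrist("fB"); print(F(),get_time_s())
for n in ("B",):
  for c in("blue","orange"): 
    for k in blobs(b["pixels"],c,15): print(c,k)
goto((.40,-.055,.30),Q()); print(get_time_s())
```

```text
[-2.01 -1.84  9.05] [ 0.4886 -0.1258  0.1368]
[ 0.12 -0.15  0.06] 27.9167
blue ([405.5, 189.8], [395, 184, 23, 12, 206])
blue ([339.7, 209.5], [326, 195, 28, 31, 677])
blue ([372.3, 199.9], [355, 198, 37, 5, 153])
orange ([108.3, 179.1], [96, 172, 25, 14, 248])
orange ([143.0, 193.6], [122, 191, 41, 6, 195])
orange ([177.2, 205.6], [163, 191, 29, 31, 702])
28.7583
```

View pics/fB.png

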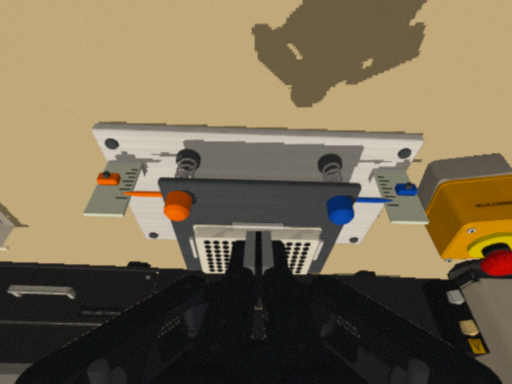

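The final view matches the first one within 1 px: pads at (340,209) and (177,206), riders and pointers in the same places, and the well plate in its nest. Handing in.

```bash
python3 -c "
from plant import *
job_done()"
```

```text
the job is handed in; nothing more can be done
```

I pressed the blue pad and then the orange pad with the shut fingertips. Each was held for at least a second at about 9 to 9.5 N and then released. The job was handed in at about 29 s on the robot's clock; `job_done()` gives no verdict.

**Pointer at the rider:** I measured the riders 18 to 19 mm below the resting pointers. The two ways of measuring the pointer drop at hold disagreed:

| Pointer | From the camera | From fingertip travel and force |
|---|---|---|
| Blue | about 15–17 mm | about 18–20 mm |
| Orange | about 16–17 mm | about 18–19 mm |

Both estimates lie inside the ±5 mm band and well short of the overpress limit. I have no more exact confirmation than that.

**After release:** the wrist picture matches the one from before the presses within about 1 px for pads, pointers and riders. Both corners are therefore back up and the mount has not moved. The well plate lies in the nest, and the force on the tool reads about 0. I did not re-measure the bystanders, but the arm stayed well away from them apart from the tape, which was under the gripper at the start.

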